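# Press a nameplate's backing on and hold it

## Task

Bond the backing onto the wooden nameplate lying on the bed of the hand press: first push the plate fully home against both stops, the end stop and the side stop. Then flip the safety catch right over, off the lever it guards, and pull the lever all the way to its stop so that the pad presses the plate. Finish while still holding the lever there (it springs back if let go), and leave the things standing around alone.

Things in the scene. Friction and masses are not known exactly. Their poses are not given: they have to be found in the camera images.
- press: grey hand press, bolted down, turned up to 0.18 rad. Origin under its base plate; x points away from the robot, y left, z up. All positions below are in this frame, in mm. Base plate x -130..110, y -190..150, 15 thick: its flat top (z 15) is the bed. Column x -10..70, y -25..30, up to z 100. The lever is on the column's +y side, the catch on top of the column
- plate_center (a point): centre of the loose wooden nameplate, a flat plate 120 x 50 x 10 with its length along its x, about 80 g. It starts flat on the bed, clear of both stops by some centimetres on the near right, turned up to 0.25 rad from the press
- home (a point): fixed point of the press (2, -70, 20), axes as the press: the plate's centre when it lies home. Two steel stops, 10 high (z 15..25), stand on the bed: the end stop's face, towards the robot, at x 62, y -133..-33; the side stop's face, towards -y, at y -45, x -55..50. Home: long edge flush on the side stop, far end on the end stop
- pad: round pad, radius 14; origin mid-underside, (42, -70, 39) at rest. It hangs under the head, which juts from the column: x 28..56, y -95..-20, z 62..90, with a stem (radius 7) up to z 113. The lever drives it down 20 mm per rad; it meets the plate at about 0.7 rad, then presses with a 1.5 N/mm spring
- catch (a joint): safety catch, a steel bar hinged on an axis along the press's x (point catch_hinge). At 0 it leans to +y, 0.9 rad above level, across the front of the lever, blocking it; starts at 0 to 0.12. Grows as it flips up and over to -y, to its stop at 1.64 (0.6 rad above level). Light friction (0.5 N at the pin) keeps it where it is left; the lever is free above about 0.6
- catch_pin (a point): middle of the catch's finger pin: a level steel rod, 12 diameter, 60 long along the press's x, pointing at the robot, at the catch's outer end, 75 from the catch's hinge axis. Free on both sides, 60 above the column: it can be pushed towards -y with closed fingers, or led in an arc about the hinge
- catch_hinge (a point): point (-3, 25, 107) of the press on the catch's hinge axis, abreast of the middle of the pin
- lever_angle (a joint): pull lever, hinged on an axis along the press's y at point lever_hinge. At 0 (rest) it leans 0.7 rad away from the robot; it grows as its top is pulled towards the robot, up to its stop at 1.1 (leaning 0.4 rad towards the robot). Sprung back to 0: about 4 N at the handle at rest, about 7 N at the stop with the pad pressing
- lever: the pull lever: a flat steel shaft 14 x 12, 160 long, with a black round handle, a level bar of 22 diameter along the press's y, sticking out 70 to the left from the shaft's top (y 55..125), and a small lug in front, 73 up the shaft, that runs against the catch. Origin on the hinge axis at the shaft (10, 55, 85)
- lever_grip (a point): middle of the black handle bar (press y 95), on its axis, 160 from the lever's hinge axis; the place to pinch it from above. At rest at (113, 95, 207), at the stop (-52, 95, 232), highest 245
- lever_hinge (a point): point (10, 95, 85) of the press on the lever's hinge axis, abreast of point lever_grip
- cup_a: paper cup of yellow beads, 80 high, 72 wide at the rim, near the press on its left or right (the three cups swap places); origin under its base; leave alone
- cup_b: paper cup of blue beads, as cup_a; leave alone
- cup_c: paper cup of red beads, as cup_a; leave alone
- stack: two finished nameplates stuck together, 124 x 53 x 20, on the table to the left of the press; leave alone
- marker: black marker 130 x 14 x 12 lying beyond the press; leave alone
- sanitiser: clear hand-sanitiser bottle 64 wide, 170 high, beyond the press; leave alone
- tin: flat aluminium tin 48 wide, 22 high, on the press's base plate at its far left; leave alone
- eraser: white eraser 22 x 45 x 13 on the press's base plate at its near left; leave alone

How it is judged:
By the outcome, as a careful person would: the job done as asked, in the order asked, and still so for the second after the job is handed in, while the arm keeps its last pose, push and grip.
It also fails if it takes over 72 s, if anything falls off the work surface, if the arm or the gripper's body presses on something with over 40 N, if the wrist force passes 120 N, or if a joint passes its speed limit or range.

## Robot

A 6-joint arm with a two-finger parallel gripper is mounted at the origin on the work surface. World frame = base frame: x ahead of the robot, y to its left, z up, the work surface at z = 0. Lengths are in m, angles in degrees, forces in N, time in s.
With the tool pointing down it reaches from about 0.25 to 0.725 m from the base axis. Payload 9.7 kg.
Tool frame: the origin (TCP) lies on the centre line of the jaws, within the pads' length; the fingertips stand 19 mm ahead of it and the grasp point (between the pads) is the TCP (bot.tcp_to_tips is the z of the fingertips in the tool frame, in m); z points along the fingers, y is the line along which they close (so a half turn about z gives the same grasp; the last joint's range is limited). The gripper opens to 85 mm and grips with 20 to 120 N. Pads are 22 mm wide; open, the fingers measure 114 mm over their backs; the gripper's body (76 mm by 85 mm) begins 54 mm behind the grasp point. The pads swing forward as they close: fully open they stand 13 mm farther back than shut.
Start: joints at [-68.067, 4.979, 10.078, 95.1, 0, 90], TCP at [0.205, -0.51, 0.25] pointing down, gripper open.
Joint ranges: [-179.16, 179.16], [-48.56, 103.87], [-65.8, 70.77], [-126.05, 130.52], [-82.76, 87.17], [-180, 180]. Speed limits (degrees/s): [127.2, 127.2, 147.25, 180, 180, 180].

## Interface

Orientations are given as [roll, pitch, yaw] about the fixed x, y, z axes, in that order (R = Rz(yaw) Ry(pitch) Rx(roll)).
In Python, from workcell import bot gives the robot as it stands. The module is installed in compiled form; this text tells all that it offers.
- The arm moves only by the tool play_rows, never from a script. Its argument "increments" is a list of rows, each an object with "slide": the shift along the tool's x, y, z in mm, a list of three; "angular": the turn, a rotation vector about the tool's x, y, z in degrees, a list of three; "claw": the opening, from -1 (shut) to 1 (fully open). In form: [{"slide": [x, y, z], "angular": [rx, ry, rz], "claw": claw}, ...]. A call has 1 to 8 rows; each row shifts and turns the commanded pose from where the row before left it, along the tool's axes as they then stand; what a row does not reach is not made up. A row lasts 1/10 s, in which the tool goes at most 50 mm and 8.59 degrees, less where a joint would pass 70% of its speed; a pose out of reach is approached as far as the arm can. A call is refused whole if a number of a shift passes 50 or a number of a turn 8.59, either way. A call with a gripper value outside its range is refused whole. The fingers move at their own pace and stop on an object; "squeeze" is the grip in N (left out, the last holds). Time passes only in rows, so rows that do not move let the fingers close. It gives the time, the measured TCP pose, the force, the opening and the grip force at its end, in the units of the state.
- bot.get_obs(): the state, without advancing time (a new reading comes with each control period).
- bot.camera(name): name is "scene" or "top" or "wrist"; returns the picture (400x640x3 uint8, red, green, blue); there is no depth.
- bot.camera_info(name): a dict with "fovy" (degrees; the focal length in pixels is half the picture's height over the tangent of half this angle, whatever the lens; pixels are square), "cx", "cy" (the principal point, pixels), "R" (3x3) and "t" (3): a world point X has camera coordinates R X + t. Camera axes: x right, y down, z forward; pixel columns grow to the right and rows downward; lengths in m; the calibration is good to about 2 mm. A picture is of the moment at which its call begins: read the wrist's pose just before it. camera_info takes no time and is no camera call; for the wrist camera it gives the pose at the moment of the call.
- bot.job_done(): hands the job in; it is judged then, once.
The state is a dict: "time": time; "q": joint angles; "qd": joint speeds; "joint_efforts": joint torques, N m; "ee_pos": TCP position; "tcp_rot": TCP orientation; "wrist_force": force on the tool from outside, world axes, zero at the start; "torque": the same for the moment, N m; "opening": finger opening in m; "grasp_force": force on a finger pad.
Only numpy, scipy, OpenCV 4.12 (cv2) and the standard library are available. Lean on these libraries where they do the work, as an engineer would, in place of code of your own. Each camera call takes 0.05 s, during which the arm holds its last target. There are 200 camera calls.

## Working session

There is one attempt and no reset: what is moved stays moved. The work goes in short steps, Python scripts to look and compute and a tool call to move; the robot and the scene stay as the last step left them, time stands still between calls to the robot, and variables do not carry over. Pictures are saved under pics/ and viewed, at most 10 in all, crops included, and the job is handed in when it is done.

Besides the shell and the picture viewer there is one more tool, called after "Request:" as a command line: name --argument value ..., lists and objects as JSON in quotes. play_rows: Moves the arm, as the interface text tells. Its arguments: {"type":"object","properties":{"increments":{"type":"array"},"squeeze":{"type":"number"}},"required":["increments"]}

```bash
mkdir -p pics
python3 - <<'E'
from workcell import bot
import cv2,numpy as np
o=bot.get_obs();print({k:np.round(v,3) for k,v in o.items()})
for n in("scene","top"):
    im=bot.camera(n);cv2.imwrite(f"pics/{n}0.png",im[:,:,::-1]);i=bot.camera_info(n);print(n,i)
E
```

```text
{'time': np.float64(0.0), 'q': array([-68.067,   5.012,  10.034,  95.1  ,   0.   ,  90.001]), 'qd': array([ 0.128, -0.048, -0.015,  0.041, -0.038, -0.073]), 'joint_efforts': array([ 1.0000e-03, -5.2039e+01,  4.6481e+01,  1.6000e-02,  0.0000e+00,
        0.0000e+00]), 'ee_pos': array([ 0.205, -0.51 ,  0.25 ]), 'tcp_rot': array([-179.922,    0.   ,   21.932]), 'wrist_force': array([-0.727,  0.194, -0.219]), 'torque': array([ 0.005, -0.047, -0.045]), 'grasp_force': np.float64(0.0), 'opening': np.float64(0.085)}
scene {'fovy': 43.12366409942976, 'cx': 319.0520943385378, 'cy': 202.76979607080082, 'R': array([[-0.52021837,  0.85403242,  0.00121219],
       [ 0.72493309,  0.44232932, -0.52803105],
       [-0.45149183, -0.27381269, -0.8492242 ]]), 't': array([ 0.32916194, -0.26738629,  1.52342431])}
top {'fovy': 55.20932026511339, 'cx': 318.8761332480152, 'cy': 196.2933873992495, 'R': array([[ 0.00632059, -0.99985983, -0.01550409],
       [-0.99488386, -0.00472432, -0.10091474],
       [ 0.10082735,  0.01606261, -0.99477427]]), 't': array([-0.03064402,  0.57344486,  1.20007353])}
```

View pics/top0.png

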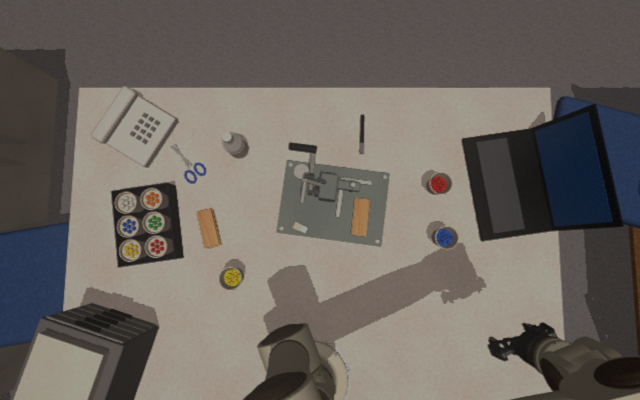

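View pics/scene0.png

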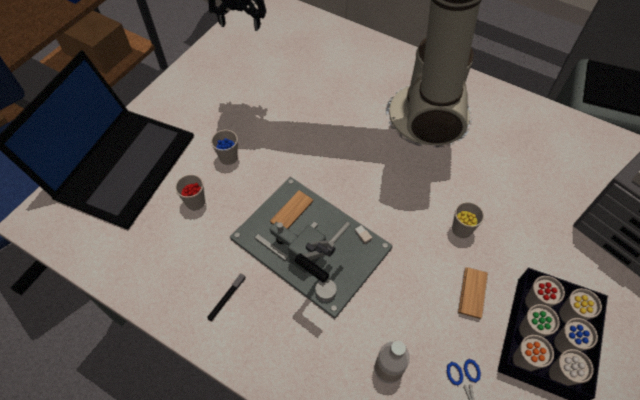

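The top view shows the press base at (277..389, 158..246), with the plate at (361,217), the lever handle at (302,148) and the cups at (438,184), (445,237) and (232,277). The scene view agrees. Next I'll fit the base and plate.

```bash
cat > h.py <<'E'
from workcell import bot
import numpy as np,cv2
def K(i): return 200/np.tan(np.radians(i['fovy']/2))
def ray(i,p):
    f=K(i);d=i['R'].T@np.array([(p[0]-i['cx'])/f,(p[1]-i['cy'])/f,1]);return -i['R'].T@i['t'],d/np.linalg.norm(d)
def onz(i,p,z):
    c,d=ray(i,p);return c+d*(z-c[2])/d[2]
def proj(i,X):
    c=i['R']@X+i['t'];f=K(i);return np.array([i['cx']+f*c[0]/c[2],i['cy']+f*c[1]/c[2]])
def tri(views):
    A=0;b=0
    for i,p in views:
        c,d=ray(i,p);M=np.eye(3)-np.outer(d,d);A=A+M;b=b+M@c
    return np.linalg.solve(A,b)
E
python3 - <<'E'
from h import *
im=cv2.imread("pics/top0.png");i=bot.camera_info("top")
hsv=cv2.cvtColor(im,cv2.COLOR_BGR2HSV)
print(hsv[225,300],hsv[217,361],hsv[215,250],hsv[148,302])
m=((hsv[...,0]>60)&(hsv[...,0]<115)&(hsv[...,1]>12)&(hsv[...,2]>60)&(hsv[...,2]<140)).astype(np.uint8)
w=((hsv[...,0]>5)&(hsv[...,0]<20)&(hsv[...,1]>90)&(hsv[...,2]>110)).astype(np.uint8)
for nm,k,z in(("base",m,.015),("wood",w,.025)):
    roi=np.zeros_like(k);roi[140:260,265:400]=1
    k=cv2.morphologyEx(k*roi,cv2.MORPH_OPEN,np.ones((3,3)))
    c=max(cv2.findContours(k,0,2)[0],key=cv2.contourArea)
    P=np.array([onz(i,p,z)[:2] for p in c[:,0].astype(float)],np.float32)*1000
    r=cv2.minAreaRect(P);print(nm,r,np.round(cv2.boxPoints(r)))
cv2.imwrite("pics/tz.png",cv2.resize(im[135:255,265:400],None,fx=5,fy=5,interpolation=cv2.INTER_CUBIC)[:, :])
s=cv2.imread("pics/scene0.png");cv2.imwrite("pics/sz.png",cv2.resize(s[170:320,225:400],None,fx=4,fy=4,interpolation=cv2.INTER_CUBIC))
E
```

```text
[ 19  46 161] [ 16 130 159] [ 16  38 162] [21 41 44]Traceback (most recent call last):
  File "<stdin>", line 10, in <module>
ValueError: max() iterable argument is empty
```

Run:
```python
from h import *
im=cv2.imread("pics/top0.png");i=bot.camera_info("top")
hsv=cv2.cvtColor(im,cv2.COLOR_BGR2HSV).astype(int)
print(hsv[220,320],hsv[200,290],hsv[215,260],hsv[217,361])
d=np.abs(hsv-hsv[220,320]);
m=((d[...,2]<25)&(hsv[...,1]<35)).astype(np.uint8)
w=((hsv[...,0]<22)&(hsv[...,1]>85)&(hsv[...,2]>90)).astype(np.uint8)
for nm,k,z in(("base",m,.015),("wood",w,.025)):
    roi=np.zeros_like(k);roi[140:260,265:400]=1
    k=cv2.morphologyEx(k*roi,cv2.MORPH_OPEN,np.ones((3,3)))
    c=max(cv2.findContours(k,0,2)[0],key=cv2.contourArea)
    P=np.array([onz(i,p,z)[:2] for p in c[:,0].astype(float)],np.float32)*1000
    r=cv2.minAreaRect(P);print(nm,r,np.round(cv2.boxPoints(r)))
cv2.imwrite("pics/tz.png",cv2.resize(im[135:255,265:400],None,fx=4.9,fy=4.9,interpolation=cv2.INTER_CUBIC)[:, :])
s=cv2.imread("pics/scene0.png");cv2.imwrite("pics/sz.png",cv2.resize(s[170:320,225:400],None,fx=4,fy=4,interpolation=cv2.INTER_CUBIC))
```

```text
[ 34  20 100] [ 34  18 100] [ 20  32 161] [ 16 130 159]
base ((567.1581420898438, -74.87901306152344), (338.50732421875, 263.1006164550781), 82.7630844116211) [[ 415. -226.]
 [ 676. -259.]
 [ 719.   76.]
 [ 458.  110.]]
wood ((509.13287353515625, -159.77894592285156), (50.117679595947266, 119.20614624023438), 83.75470733642578) [[ 447. -178.]
 [ 566. -191.]
 [ 571. -141.]
 [ 453. -128.]]
```

View pics/tz.png

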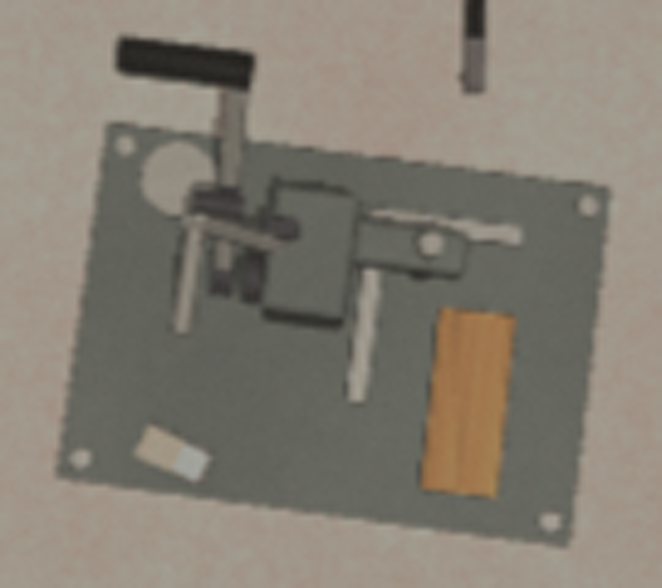

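View pics/sz.png

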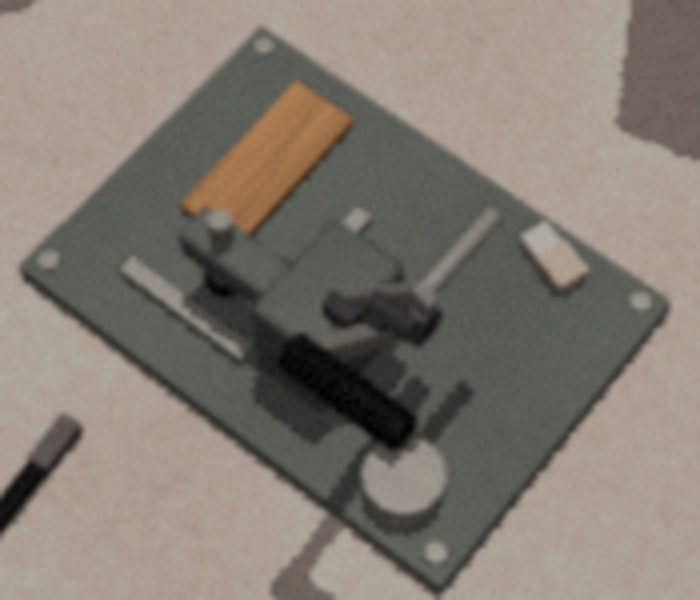

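Both crops agree: base corners in the top crop are at (107,124), (608,186), (568,545) and (58,478). The plate is near right, the catch pin runs (200,222) to (182,330), and the handle is at (185,60). Now the press pose.

```bash
cat >> h.py <<'E'
import os,json
if os.path.exists('pose.json'):
    x0,y0,a0=json.load(open('pose.json'))
    def Rz(a): return np.array([[np.cos(a),-np.sin(a),0],[np.sin(a),np.cos(a),0],[0,0,1]])
    def P(v): return np.array([x0,y0,0])+Rz(a0)@(np.array(v,float)/1000)
    def inv(X): return Rz(a0).T@(np.array(X)-[x0,y0,0])*1000
E
python3 - <<'E'
from h import *
from scipy.optimize import least_squares
t=bot.camera_info("top");s=bot.camera_info("scene")
M=np.array([[110,150],[110,-190],[-130,-190],[-130,150]])/1000
T=np.array([(107,124),(608,186),(568,545),(58,478)])/4.9+[264.6,134.6]
S=np.array([(440,585),(22,268),(262,28),(667,302)])/4+[224.6,169.6]
def pts(W):
    A,_=0,0
    def r(v): return (M@np.array([[np.cos(v[2]),np.sin(v[2])],[-np.sin(v[2]),np.cos(v[2])]])+v[:2]-W).ravel()
    o=least_squares(r,[.57,-.07,0]);return o.x,np.round(r(o.x)*1000,1)
WT=np.array([onz(t,p,.015)[:2] for p in T]);WS=np.array([onz(s,p,.015)[:2] for p in S])
for W in(WT,WS,(WT+WS)/2): v,r=pts(W);print(np.round(v,4),r)
import json;json.dump(list(v),open('pose.json','w'))
E
python3 - <<'E'
from h import *
t=bot.camera_info("top");s=bot.camera_info("scene")
f=lambda p:np.array(p)/4.9+[264.6,134.6]; g=lambda p:np.array(p)/4+[224.6,169.6]
for n,p,z in(("plate c",None,.025),("pin near end",(182,330),.166),("pin far",(197,225),.166),("handle",(185,62),.207),("stem",(432,243),.113),("sidestop near",(357,400),.025),("endstop right",(517,235),.025)):
    if p:print(n,np.round(inv(onz(t,f(p),z)),1))
print("stem S",inv(onz(s,g((219,222)),.113)),"pin S",inv(onz(s,g((492,212)),.166)),"handle S",inv(onz(s,g((347,390)),.207)))
print("tri pin near",inv(tri([(t,f((182,330))),(s,g((492,212)))])),"handle",inv(tri([(t,f((185,62))),(s,g((347,390)))])))
print("plate",inv([.5091,-.1598,.025]),"plate ang",83.75-90,"press",np.degrees(a0))
im=cv2.imread("pics/scene0.png");hsv=cv2.cvtColor(im,cv2.COLOR_BGR2HSV).astype(int)
k=((hsv[...,0]<22)&(hsv[...,1]>85)&(hsv[...,2]>90)).astype(np.uint8);R=k*0;R[170:250,260:330]=1
c=max(cv2.findContours(k*R,0,2)[0],key=cv2.contourArea)
r=cv2.minAreaRect(np.array([onz(s,p,.025)[:2] for p in c[:,0].astype(float)],np.float32)*1000);print(r)
E
```

```text
[ 0.5682 -0.0541 -0.122 ] [ 1.   1.3  0.4 -1.7 -0.6 -1.4 -0.8  1.8]
[ 0.5685 -0.0536 -0.1251] [ 2.7  2.1  1.6 -3.3 -1.8 -2.2 -2.4  3.3]
[ 0.5683 -0.0538 -0.1235] [ 1.8  1.7  1.  -2.5 -1.2 -1.8 -1.6  2.6]
pin near end [-33.9  69.2 166. ]
pin far [ 28.3  68.8 166. ]
handle [114.5  85.1 207. ]
stem [ 42.8 -71.6 113. ]
sidestop near [-53.7 -40.4  25. ]
endstop right [  67.7 -131.3   25. ]
stem S [ 42.48778932 -69.76763368 113.        ] pin S [-37.03553081  67.92472728 166.        ] handle S [112.4713064   84.80582066 207.        ]
tri pin near [-34.43439857  69.15732578 170.97352504] handle [113.65307895  85.22413975 209.68524912]
plate [ -45.74221151 -112.45167354   25.        ] plate ang -6.25 press -7.077807970045578
((509.5580139160156, -159.40525817871094), (50.82014465332031, 120.23078918457031), 83.5996322631836)
```

Run:
```python
from h import *
t=bot.camera_info("top")
o=bot.get_obs();print("tcp in press",inv(o['ee_pos']))
for n,p in(("red",(438,184)),("blue",(445,237)),("yel",(232,277))): print(n,inv(onz(t,p,.075)))
print("need yaw",90+np.degrees(a0),"now",o['tcp_rot'][2])
```

```text
tcp in press [-303.99978954 -497.45334256  249.6706385 ]
red [  82.26341131 -334.24124875   75.        ]
blue [ -76.93956766 -371.27903941   75.        ]
yel [-280.63901075  255.30786596   75.        ]
need yaw 82.92219202995442 now 21.931816054287008
```

Request:
play_rows --increments '[{"slide":[0,0,0],"angular":[0,0,-7.62],"claw":-1},{"slide":[0,0,0],"angular":[0,0,-7.62],"claw":-1},{"slide":[0,0,0],"angular":[0,0,-7.62],"claw":-1},{"slide":[0,0,0],"angular":[0,0,-7.62],"claw":-1},{"slide":[0,0,0],"angular":[0,0,-7.62],"claw":-1},{"slide":[0,0,0],"angular":[0,0,-7.62],"claw":-1},{"slide":[0,0,0],"angular":[0,0,-7.62],"claw":-1},{"slide":[0,0,0],"angular":[0,0,-7.62],"claw":-1}]'

```text
time: 0.9
ee_pos: [0.2054, -0.5101, 0.2498]
tcp_rot: [-180.0, -0.0, 83.2]
wrist_force: [-0.6, 0.5, 0.3]
opening: 0.0003
grasp_force: 0.0
```

Request:
play_rows --increments '[{"slide":[36,28,6],"angular":[0,0,0],"claw":-1},{"slide":[36,28,6],"angular":[0,0,0],"claw":-1},{"slide":[36,28,6],"angular":[0,0,0],"claw":-1},{"slide":[36,28,6],"angular":[0,0,0],"claw":-1},{"slide":[36,28,6],"angular":[0,0,0],"claw":-1},{"slide":[36,28,6],"angular":[0,0,0],"claw":-1},{"slide":[36,28,6],"angular":[0,0,0],"claw":-1},{"slide":[36,28,6],"angular":[0,0,0],"claw":-1}]'

```text
time: 1.7
ee_pos: [0.4643, -0.2505, 0.2019]
tcp_rot: [-180.0, -0.0, 82.9]
wrist_force: [0.7, -0.4, -0.0]
opening: 0.0
grasp_force: 0.0
```

Request:
play_rows --increments '[{"slide":[21,17,20],"angular":[0,0,0],"claw":-1},{"slide":[21,17,20],"angular":[0,0,0],"claw":-1},{"slide":[0,0,30],"angular":[0,0,0],"claw":-1},{"slide":[0,0,30],"angular":[0,0,0],"claw":-1},{"slide":[0,0,20],"angular":[0,0,0],"claw":-1},{"slide":[0,0,0],"angular":[0,0,0],"claw":-1}]'

```text
time: 2.3
ee_pos: [0.5005, -0.2138, 0.0789]
tcp_rot: [-179.7, -0.1, 82.9]
wrist_force: [0.0, -0.6, -0.7]
opening: 0.0001
grasp_force: 0.0
```

Run:
```python
from h import *
o=bot.get_obs();print("tcp in press",inv(o['ee_pos']),o['tcp_rot'],bot.get_obs()['wrist_force'])
```

```text
tcp in press [ -47.60007346 -167.0686361    78.9107464 ] [-1.79683651e+02 -9.07694181e-02  8.29052305e+01] [ 0.02462093 -0.56720603 -0.69746853]
```

Request:
play_rows --increments '[{"slide":[0,1,21],"angular":[0,0,0],"claw":-1},{"slide":[0,0,20],"angular":[0,0,0],"claw":-1},{"slide":[0,0,0],"angular":[0,0,0],"claw":-1},{"slide":[0,0,0],"angular":[0,0,0],"claw":-1}]'

```text
time: 2.7
ee_pos: [0.5035, -0.215, 0.0425]
tcp_rot: [180.0, 0.0, 82.9]
wrist_force: [-0.5, -0.0, 0.4]
opening: -0.0001
grasp_force: 0.0
```

Request:
play_rows --increments '[{"slide":[7,0,0],"angular":[0,0,0],"claw":-1},{"slide":[7,0,0],"angular":[0,0,0],"claw":-1},{"slide":[6,0,0],"angular":[0,0,0],"claw":-1},{"slide":[6,0,0],"angular":[0,0,0],"claw":-1},{"slide":[6,0,0],"angular":[0,0,0],"claw":-1},{"slide":[6,0,0],"angular":[0,0,0],"claw":-1},{"slide":[6,0,0],"angular":[0,0,0],"claw":-1},{"slide":[6,0,0],"angular":[0,0,0],"claw":-1}]'

```text
time: 3.5
ee_pos: [0.5098, -0.165, 0.0418]
tcp_rot: [179.9, 0.0, 82.9]
wrist_force: [-0.2, -3.9, 6.1]
opening: -0.0004
grasp_force: 3.2
```

Run:
```python
from h import *
o=bot.get_obs();print("tcp in press",inv(o['ee_pos']),o['tcp_rot'],bot.get_obs()['wrist_force'])
```

```text
tcp in press [ -44.39206934 -117.54626418   41.79883878] [1.79946203e+02 4.02549756e-02 8.28790158e+01] [-0.19920981 -3.87486396  6.05891665]
```

Run:
```python
from h import *
im=bot.camera("wrist")[:,:,::-1];top=bot.camera("top")[:,:,::-1]
cv2.imwrite("pics/c1.png",np.hstack([cv2.resize(im,(480,300)),cv2.resize(top[150:250,280:387],(321,300))])[:, :800])
print(bot.get_obs()['wrist_force'],bot.get_obs()['ee_pos'])
```

```text
[ 0.68620758 -0.80677614  5.10322472] [ 0.50986855 -0.164465    0.04175318]
```

View pics/c1.png

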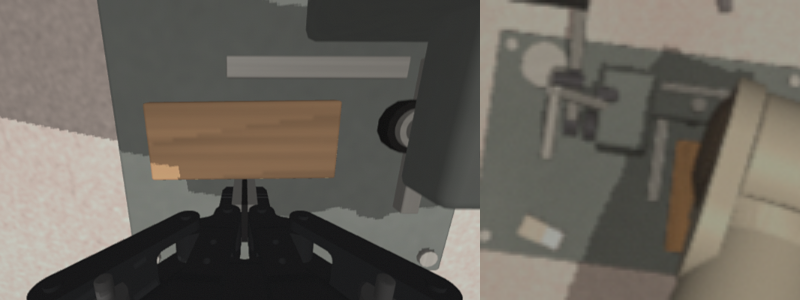

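The wrist view shows the plate ahead of the closed fingers, square to the side stop. Its near edge is at row ~180 in the picture. I'll compute whether the tips push the edge or ride on top.

```bash
cat >> h.py <<'E'
def plate():
    i=bot.camera_info("wrist");im=bot.camera("wrist")[:,:,::-1].copy()
    hsv=cv2.cvtColor(im,cv2.COLOR_BGR2HSV).astype(int)
    k=((hsv[...,0]<22)&(hsv[...,1]>85)&(hsv[...,2]>50)).astype(np.uint8)
    c=max(cv2.findContours(k,0,2)[0],key=cv2.contourArea)
    q=np.array([inv(onz(i,p,.025))[:2] for p in c[:,0].astype(float)],np.float32)
    r=cv2.minAreaRect(q);return r,np.round(cv2.boxPoints(r),1)
E
python3 - <<'E'
from h import *
print(plate())
i=bot.camera_info("wrist")
print("side stop corners top",[inv(onz(i,(np.array(p)*4/3),.025)) for p in((227,77),(409,77))])
E
```

```text
(((-45.396812438964844, -80.66714477539062), (118.84248352050781, 49.46063232421875), 0.6819621324539185), array([[-105.1,  -56.6],
       [-104.5, -106.1],
       [  14.3, -104.7],
       [  13.7,  -55.2]], dtype=float32))
side stop corners top [array([-54.36832709, -42.61485241,  25.        ]), array([ 51.20842917, -42.55095553,  25.        ])]
```

Request:
play_rows --increments '[{"slide":[4,0,0],"angular":[0,0,0],"claw":-1},{"slide":[4,0,0],"angular":[0,0,0],"claw":-1},{"slide":[2,0,0],"angular":[0,0,0],"claw":-1},{"slide":[1,0,0],"angular":[0,0,0],"claw":-1},{"slide":[0,0,0],"angular":[0,0,0],"claw":-1},{"slide":[0,0,0],"angular":[0,0,0],"claw":-1}]'

```text
time: 4.25
ee_pos: [0.511, -0.1542, 0.0416]
tcp_rot: [180.0, 0.0, 82.9]
wrist_force: [-0.8, -2.2, 6.1]
opening: 0.0001
grasp_force: 2.8
```

Run:
```python
from h import *
o=bot.get_obs();print(inv(o['ee_pos']),o['wrist_force'],bot.tcp_to_tips,plate())
```

```text
[ -44.50415478 -106.67041593   41.62326355] [-0.75052085 -2.1992116   6.1099542 ] 0.019 (((-45.542301177978516, -70.3514175415039), (118.87086486816406, 49.564327239990234), 0.827635645866394), array([[-105.3,  -46.4],
       [-104.6,  -96. ],
       [  14.2,  -94.3],
       [  13.5,  -44.7]], dtype=float32))
```

Request:
play_rows --increments '[{"slide":[1,0,0],"angular":[0,0,0],"claw":-1},{"slide":[1,0,0],"angular":[0,0,0],"claw":-1},{"slide":[1,0,0],"angular":[0,0,0],"claw":-1},{"slide":[0,0,0],"angular":[0,0,0],"claw":-1},{"slide":[0,0,0],"angular":[0,0,0],"claw":-1}]'

```text
time: 4.8
ee_pos: [0.5111, -0.152, 0.0416]
tcp_rot: [180.0, 0.1, 82.8]
wrist_force: [-2.7, -7.0, 7.2]
opening: 0.0001
grasp_force: 4.7
```

Run:
```python
from h import *
o=bot.get_obs();print(inv(o['ee_pos']),o['wrist_force'],plate())
```

```text
[ -44.75123174 -104.45910325   41.60479908] [-2.65173486 -6.95848957  7.23411056] (((-45.507789611816406, -68.46652221679688), (49.382015228271484, 118.9261245727539), 89.95491790771484), array([[-105. ,  -93.1],
       [  13.9,  -93.2],
       [  14. ,  -43.8],
       [-105. ,  -43.7]], dtype=float32))
```

Request:
play_rows --increments '[{"slide":[-12,0,0],"angular":[0,0,0],"claw":-1},{"slide":[0,0,-30],"angular":[0,0,0],"claw":-1},{"slide":[0,-30,0],"angular":[0,0,0],"claw":-1},{"slide":[16,-30,0],"angular":[0,0,0],"claw":-1},{"slide":[15,-30,0],"angular":[0,0,0],"claw":-1},{"slide":[15,0,0],"angular":[0,0,0],"claw":-1},{"slide":[0,0,28],"angular":[0,0,0],"claw":-1},{"slide":[0,0,0],"angular":[0,0,0],"claw":-1}]'

```text
time: 5.65
ee_pos: [0.424, -0.1057, 0.0404]
tcp_rot: [-179.7, -0.1, 82.9]
wrist_force: [-1.2, -0.0, -0.2]
opening: -0.0001
grasp_force: 0.0
```

Run:
```python
from h import *
o=bot.get_obs();print(inv(o['ee_pos']),o['wrist_force'],o['tcp_rot'],plate())
```

```text
[-136.83162176  -69.22153641   40.43244801] [-1.15730274 -0.02106797 -0.15659315] [-1.79727384e+02 -6.10191189e-02  8.29263721e+01] (((-46.067352294921875, -67.68550872802734), (51.14962387084961, 120.96110534667969), 89.74810791015625), array([[-106.7,  -93. ],
       [  14.3,  -93.5],
       [  14.5,  -42.4],
       [-106.4,  -41.8]], dtype=float32))
```

Request:
play_rows --increments '[{"slide":[0,4,2],"angular":[0,0,0],"claw":-1},{"slide":[0,8,0],"angular":[0,0,0],"claw":-1},{"slide":[0,8,0],"angular":[0,0,0],"claw":-1},{"slide":[0,8,0],"angular":[0,0,0],"claw":-1},{"slide":[0,8,0],"angular":[0,0,0],"claw":-1},{"slide":[0,8,0],"angular":[0,0,0],"claw":-1},{"slide":[0,8,0],"angular":[0,0,0],"claw":-1},{"slide":[0,4,0],"angular":[0,0,0],"claw":-1}]'

```text
time: 6.5
ee_pos: [0.4824, -0.1134, 0.0412]
tcp_rot: [-180.0, 0.0, 82.9]
wrist_force: [-0.8, -0.8, 0.5]
opening: 0.0
grasp_force: 0.3
```

Request:
play_rows --increments '[{"slide":[0,2,0],"angular":[0,0,0],"claw":-1},{"slide":[0,2,0],"angular":[0,0,0],"claw":-1},{"slide":[0,0,0],"angular":[0,0,0],"claw":-1},{"slide":[0,0,0],"angular":[0,0,0],"claw":-1}]'

```text
time: 6.9
ee_pos: [0.4856, -0.1138, 0.0413]
tcp_rot: [180.0, -0.0, 82.9]
wrist_force: [-0.3, -0.7, -0.0]
opening: -0.0
grasp_force: 0.0
```

Run:
```python
from h import *
o=bot.get_obs();print(inv(o['ee_pos']),o['wrist_force'],o['tcp_rot'],plate())
```

```text
[-74.78352693 -69.67361465  41.32903678] [-0.2926229  -0.71094811 -0.00711631] [ 1.79995227e+02 -3.57224499e-03  8.28951301e+01] (((-8.011825561523438, -68.35200500488281), (50.06234359741211, 120.0322494506836), 88.92829132080078), array([[-68.5, -92.3],
       [ 51.5, -94.5],
       [ 52.5, -44.4],
       [-67.5, -42.2]], dtype=float32))
```

Request:
play_rows --increments '[{"slide":[0,3,2],"angular":[0,0,0],"claw":-1},{"slide":[0,3,0],"angular":[0,0,0],"claw":-1},{"slide":[0,2,0],"angular":[0,0,0],"claw":-1},{"slide":[0,1,0],"angular":[0,0,0],"claw":-1},{"slide":[0,1,0],"angular":[0,0,0],"claw":-1},{"slide":[0,0,0],"angular":[0,0,0],"claw":-1},{"slide":[0,0,0],"angular":[0,0,0],"claw":-1}]'

```text
time: 7.65
ee_pos: [0.4956, -0.1151, 0.0393]
tcp_rot: [180.0, 0.0, 82.9]
wrist_force: [-0.1, 0.1, 0.2]
opening: 0.0001
grasp_force: 0.0
```

Run:
```python
from h import *
o=bot.get_obs();print(inv(o['ee_pos']),o['wrist_force'],o['tcp_rot'],plate())
```

```text
[-64.63337894 -69.71769232  39.31822049] [-0.14961466  0.11241856  0.2206624 ] [1.79990344e+02 7.60313921e-04 8.28942221e+01] (((1.59796142578125, -68.58416748046875), (50.36574935913086, 119.67798614501953), 88.93656921386719), array([[-58.7, -92.7],
       [ 61. , -94.9],
       [ 61.9, -44.5],
       [-57.8, -42.3]], dtype=float32))
```

Nearly home in x, so I'll press on gently until the force rises.

Request:
play_rows --increments '[{"slide":[0,1,0],"angular":[0,0,0],"claw":-1},{"slide":[0,1,0],"angular":[0,0,0],"claw":-1},{"slide":[0,1,0],"angular":[0,0,0],"claw":-1},{"slide":[0,0,0],"angular":[0,0,0],"claw":-1},{"slide":[0,0,0],"angular":[0,0,0],"claw":-1}]'

```text
time: 8.2
ee_pos: [0.4961, -0.1151, 0.0392]
tcp_rot: [-179.7, -0.0, 82.9]
wrist_force: [-14.3, 1.8, 9.3]
opening: -0.0
grasp_force: 7.3
```

Run:
```python
from h import *
o=bot.get_obs();print(inv(o['ee_pos']),o['wrist_force'],o['tcp_rot'],plate())
```

```text
[-64.11258675 -69.69161988  39.17827882] [-14.34604332   1.84624267   9.26567332] [-1.79711660e+02 -1.70289361e-03  8.28792201e+01] (((1.6823463439941406, -68.3579330444336), (50.1888427734375, 119.77112579345703), 89.00292205810547), array([[-58.6, -92.4],
       [ 61.1, -94.5],
       [ 62. , -44.3],
       [-57.8, -42.2]], dtype=float32))
```

Request:
play_rows --increments '[{"slide":[0,-12,0],"angular":[0,0,0],"claw":-1},{"slide":[0,0,-25],"angular":[0,0,0],"claw":-1},{"slide":[-30,0,0],"angular":[0,0,0],"claw":-1},{"slide":[-25,28,0],"angular":[0,0,0],"claw":-1},{"slide":[0,28,0],"angular":[0,0,0],"claw":-1},{"slide":[0,0,26],"angular":[0,0,0],"claw":-1},{"slide":[6,0,0],"angular":[0,0,0],"claw":-1},{"slide":[6,0,0],"angular":[0,0,0],"claw":-1}]'

```text
time: 9.05
ee_pos: [0.536, -0.1629, 0.038]
tcp_rot: [-179.9, -0.0, 82.9]
wrist_force: [-0.0, -0.0, -0.2]
opening: 0.0004
grasp_force: 0.0
```

Run:
```python
from h import *
o=bot.get_obs();print(inv(o['ee_pos']),o['wrist_force'],o['tcp_rot'],plate())
```

```text
[ -18.63795108 -112.22228898   38.04000676] [-0.02180707 -0.0130083  -0.16474464] [-1.79906369e+02 -2.20764962e-02  8.28722967e+01] (((-4.214702606201172, -68.4771499633789), (48.72494125366211, 106.57965850830078), 89.9881820678711), array([[-57.5, -92.8],
       [ 49.1, -92.9],
       [ 49.1, -44.1],
       [-57.5, -44.1]], dtype=float32))
```

Request:
play_rows --increments '[{"slide":[4,0,0],"angular":[0,0,0],"claw":-1},{"slide":[2,0,0],"angular":[0,0,0],"claw":-1},{"slide":[2,0,0],"angular":[0,0,0],"claw":-1},{"slide":[1,0,0],"angular":[0,0,0],"claw":-1},{"slide":[1,0,0],"angular":[0,0,0],"claw":-1},{"slide":[0,0,0],"angular":[0,0,0],"claw":-1}]'

```text
time: 9.7
ee_pos: [0.538, -0.157, 0.0396]
tcp_rot: [179.9, 0.4, 82.6]
wrist_force: [-3.7, -20.5, 0.3]
opening: 0.0002
grasp_force: 0.0
```

Run:
```python
from h import *
o=bot.get_obs();print(inv(o['ee_pos']),o['wrist_force'],o['tcp_rot'],plate())
```

```text
[ -17.44924018 -106.14320484   39.56714034] [ -3.66382561 -20.51993634   0.33241977] [179.901673     0.38318287  82.63712096] (((-4.725975036621094, -68.57948303222656), (48.943355560302734, 105.66506958007812), 89.71155548095703), array([[-57.7, -92.8],
       [ 48. , -93.3],
       [ 48.2, -44.4],
       [-57.4, -43.8]], dtype=float32))
```

Request:
play_rows --increments '[{"slide":[-12,0,0],"angular":[0,0,0],"claw":-1},{"slide":[0,-3,-40],"angular":[0,0,0],"claw":-1},{"slide":[0,-3,-40],"angular":[0,0,0],"claw":-1},{"slide":[0,-2,-40],"angular":[0,0,0],"claw":-1},{"slide":[0,0,-40],"angular":[0,0,0],"claw":-1},{"slide":[0,0,-34],"angular":[0,0,0],"claw":-1},{"slide":[46,0,0],"angular":[0,0,0],"claw":-1},{"slide":[46,0,0],"angular":[0,0,0],"claw":-1}]'

```text
time: 10.55
ee_pos: [0.5405, -0.073, 0.2342]
tcp_rot: [179.8, -0.0, 82.7]
wrist_force: [1.4, -0.7, -1.1]
opening: -0.0
grasp_force: 0.0
```

Request:
play_rows --increments '[{"slide":[46,0,0],"angular":[0,0,0],"claw":-1},{"slide":[46,0,0],"angular":[0,0,0],"claw":-1},{"slide":[46,0,0],"angular":[0,0,0],"claw":-1},{"slide":[0,0,0],"angular":[0,0,0],"claw":-1},{"slide":[0,0,0],"angular":[0,0,0],"claw":-1}]'

```text
time: 11.05
ee_pos: [0.557, 0.0647, 0.2326]
tcp_rot: [180.0, -0.0, 83.0]
wrist_force: [0.1, 0.6, -0.0]
opening: -0.0003
grasp_force: 0.0
```

Run:
```python
from h import *
o=bot.get_obs();print(inv(o['ee_pos']),o['wrist_force'],o['tcp_rot'])
im=bot.camera("wrist")[:,:,::-1];s=bot.camera("scene")[:,:,::-1]
cv2.imwrite("pics/c2.png",np.vstack([np.hstack([cv2.resize(im,(400,250)),cv2.resize(s[170:280,270:446],(400,250))])]))
```

```text
[-25.89617605 116.25482812 232.55991256] [ 0.14976176  0.57104953 -0.04249904] [ 1.79989965e+02 -5.73473113e-03  8.30469722e+01]
```

View pics/c2.png

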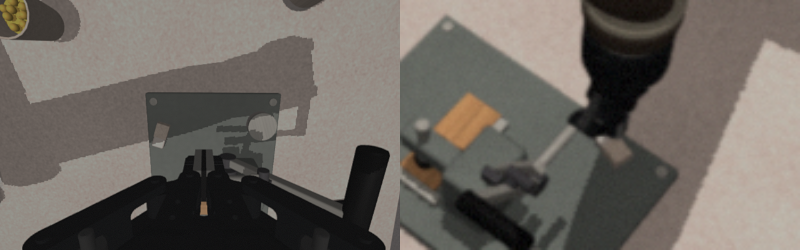

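The wrist and scene views show the fingers left of the pin and clear of the handle. The plate sits snug between the stops.

Request:
play_rows --increments '[{"slide":[0,0,31],"angular":[0,0,0],"claw":-1},{"slide":[0,0,31],"angular":[0,0,0],"claw":-1},{"slide":[-8,0,0],"angular":[0,0,0],"claw":-1},{"slide":[-10,0,0],"angular":[0,0,0],"claw":-1},{"slide":[-10,0,0],"angular":[0,0,0],"claw":-1},{"slide":[-10,0,0],"angular":[0,0,0],"claw":-1},{"slide":[-10,0,0],"angular":[0,0,0],"claw":-1},{"slide":[-10,0,0],"angular":[0,0,0],"claw":-1}]'

```text
time: 11.95
ee_pos: [0.5501, 0.0051, 0.1711]
tcp_rot: [179.9, -0.0, 82.9]
wrist_force: [-0.0, 1.0, 1.3]
opening: 0.0001
grasp_force: 0.5
```

Request:
play_rows --increments '[{"slide":[-10,0,0],"angular":[0,0,0],"claw":-1},{"slide":[-10,0,0],"angular":[0,0,0],"claw":-1},{"slide":[-10,0,0],"angular":[0,0,0],"claw":-1},{"slide":[-10,0,5],"angular":[0,0,0],"claw":-1},{"slide":[-10,0,7],"angular":[0,0,0],"claw":-1},{"slide":[-10,0,8],"angular":[0,0,0],"claw":-1},{"slide":[-5,0,0],"angular":[0,0,0],"claw":-1},{"slide":[0,0,0],"angular":[0,0,0],"claw":-1}]'

```text
time: 12.75
ee_pos: [0.5416, -0.059, 0.1498]
tcp_rot: [-180.0, 0.0, 82.8]
wrist_force: [0.2, 0.5, -0.3]
opening: 0.0001
grasp_force: 0.0
```

Run:
```python
from h import *
o=bot.get_obs();print(inv(o['ee_pos']),o['wrist_force'],o['tcp_rot'])
```

```text
[-25.9176687   -8.45086162 149.81180019] [ 0.22881863  0.54934825 -0.2997112 ] [-1.79950467e+02  7.66185022e-03  8.28425987e+01]
```

Now push the last ~13 mm to the catch's stop.

Request:
play_rows --increments '[{"slide":[-5,0,3],"angular":[0,0,0],"claw":-1},{"slide":[-4,0,3],"angular":[0,0,0],"claw":-1},{"slide":[-3,0,0],"angular":[0,0,0],"claw":-1},{"slide":[-1,0,0],"angular":[0,0,0],"claw":-1},{"slide":[0,0,0],"angular":[0,0,0],"claw":-1}]'

```text
time: 13.25
ee_pos: [0.5402, -0.0706, 0.1439]
tcp_rot: [-180.0, -0.1, 82.9]
wrist_force: [1.2, 4.8, -3.5]
opening: 0.0003
grasp_force: 2.7
```

Run:
```python
from h import *
o=bot.get_obs();print(inv(o['ee_pos']),o['wrist_force'],o['tcp_rot'])
```

```text
[-25.83934894 -20.07221479 143.87428745] [ 1.22228621  4.79505523 -3.51211627] [-1.79958104e+02 -9.38375011e-02  8.29230258e+01]
```

Request:
play_rows --increments '[{"slide":[14,0,0],"angular":[0,0,0],"claw":-1},{"slide":[0,0,-35],"angular":[0,0,0],"claw":-1},{"slide":[0,0,-35],"angular":[0,0,0],"claw":1},{"slide":[0,0,-35],"angular":[0,0,0],"claw":1},{"slide":[0,0,-25],"angular":[0,0,0],"claw":1},{"slide":[25,35,0],"angular":[0,0,0],"claw":1},{"slide":[25,35,0],"angular":[0,0,0],"claw":1},{"slide":[25,35,0],"angular":[0,0,0],"claw":1}]'

```text
time: 14.05
ee_pos: [0.6568, 0.0055, 0.2753]
tcp_rot: [179.9, 0.0, 82.9]
wrist_force: [0.5, -0.8, 0.8]
opening: 0.0848
grasp_force: 0.0
```

Request:
play_rows --increments '[{"slide":[25,33,0],"angular":[0,0,0],"claw":1},{"slide":[0,0,0],"angular":[0,0,0],"claw":1},{"slide":[0,0,0],"angular":[0,0,0],"claw":1}]'

```text
time: 14.35
ee_pos: [0.692, 0.0261, 0.2725]
tcp_rot: [-179.9, 0.0, 83.0]
wrist_force: [-1.2, 0.3, 0.3]
opening: 0.0854
grasp_force: 0.0
```

Run:
```python
from h import *
o=bot.get_obs();print(inv(o['ee_pos']),o['wrist_force'],o['tcp_rot'],np.round(o['q']))
im=bot.camera("wrist")[:,:,::-1];s=bot.camera("scene")[:,:,::-1]
cv2.imwrite("pics/c3.png",np.vstack([np.hstack([cv2.resize(im,(400,250)),cv2.resize(s[170:280,250:426],(400,250))])]))
```

```text
[112.86022163  94.52081255 272.49425142] [-1.2246819   0.30856342  0.25929233] [-1.79868473e+02  4.94570491e-02  8.29652316e+01] [  2.  28.  41. 103.  -0.  99.]
```

View pics/c3.png

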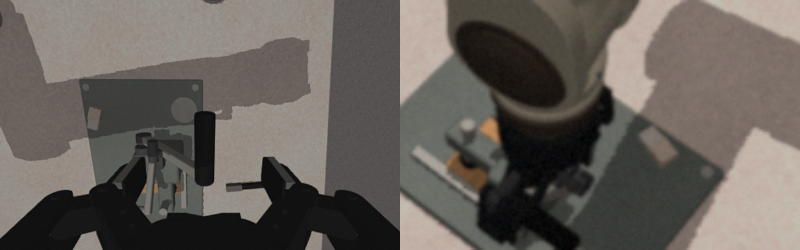

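The handle, at column ~204, is centred between the open jaws in the wrist view. Descend and pinch.

Request:
play_rows --increments '[{"slide":[0,0,25],"angular":[0,0,0],"claw":1},{"slide":[0,0,25],"angular":[0,0,0],"claw":1},{"slide":[0,0,15],"angular":[0,0,0],"claw":1},{"slide":[0,0,0],"angular":[0,0,0],"claw":-1},{"slide":[0,0,0],"angular":[0,0,0],"claw":-1},{"slide":[0,0,0],"angular":[0,0,0],"claw":-1},{"slide":[0,0,0],"angular":[0,0,0],"claw":-1},{"slide":[0,0,0],"angular":[0,0,0],"claw":-1}]' --squeeze 60

```text
time: 15.25
ee_pos: [0.6924, 0.0246, 0.2108]
tcp_rot: [179.8, -0.0, 82.9]
wrist_force: [6.3, -0.3, 5.0]
opening: 0.02
grasp_force: 58.9
```

Run:
```python
from h import *
o=bot.get_obs();print(inv(o['ee_pos']),o['wrist_force'],o['tcp_rot'],o['opening'],o['grasp_force'])
# arc steps
c=np.array([10,85]);p=inv(o['ee_pos'])[[0,2]]
for a in np.arange(0,1.13,.07): print(round(a,2),np.round(c+160*np.array([np.sin(.7-a),np.cos(.7-a)]),1))
```

```text
[113.41404522  93.13579306 210.8308696 ] [ 6.27247013 -0.34275365  5.04355961] [ 1.79788958e+02 -1.47552470e-02  8.28771289e+01] 0.020029696551117627 58.8704252243042
0.0 [113.1 207.4]
0.07 [104.3 214.3]
0.14 [ 95.  220.6]
0.21 [ 85.3 226.2]
0.28 [ 75.2 231.1]
0.35 [ 64.9 235.3]
0.42 [ 54.2 238.8]
0.49 [ 43.4 241.5]
0.56 [ 32.3 243.4]
0.63 [ 21.2 244.6]
0.7 [ 10. 245.]
0.77 [ -1.2 244.6]
0.84 [-12.3 243.4]
0.91 [-23.4 241.5]
0.98 [-34.2 238.8]
1.05 [-44.9 235.3]
1.12 [-55.2 231.1]
```

Request:
play_rows --increments '[{"slide":[0,-8.8,-6.9],"angular":[0,0,0],"claw":-1},{"slide":[0,-9.3,-6.3],"angular":[0,0,0],"claw":-1},{"slide":[0,-9.7,-5.6],"angular":[0,0,0],"claw":-1},{"slide":[0,-10.1,-4.9],"angular":[0,0,0],"claw":-1},{"slide":[0,-10.3,-4.2],"angular":[0,0,0],"claw":-1},{"slide":[0,-10.7,-3.5],"angular":[0,0,0],"claw":-1},{"slide":[0,-10.8,-2.7],"angular":[0,0,0],"claw":-1},{"slide":[0,-11.1,-1.9],"angular":[0,0,0],"claw":-1}]'

```text
time: 16.05
ee_pos: [0.6142, 0.0346, 0.2503]
tcp_rot: [179.3, -0.1, 82.9]
wrist_force: [3.8, -0.1, 1.7]
opening: 0.0196
grasp_force: 60.3
```

Run:
```python
from h import *
o=bot.get_obs();p=inv(o['ee_pos']);print(p,o['wrist_force'],o['tcp_rot'],o['opening'],"angle",.7-np.arctan2(p[0]-10,p[2]-85))
```

```text
[ 34.56755577  93.38874966 250.28422108] [ 3.83708159 -0.14389676  1.73670281] [ 1.79257062e+02 -8.39891689e-02  8.28667645e+01] 0.019581439412529496 angle 0.5524421120198998
```

Request:
play_rows --increments '[{"slide":[0,-11.1,-0.2],"angular":[0,0,0],"claw":-1},{"slide":[0,-11.2,1],"angular":[0,0,0],"claw":-1},{"slide":[0,-11.2,1.5],"angular":[0,0,0],"claw":-1},{"slide":[0,-11.1,2],"angular":[0,0,0],"claw":-1},{"slide":[0,-11.1,2.5],"angular":[0,0,0],"claw":-1},{"slide":[0,-10.8,3],"angular":[0,0,0],"claw":-1},{"slide":[0,-10.7,3.5],"angular":[0,0,0],"claw":-1},{"slide":[0,0,0],"angular":[0,0,0],"claw":-1}]'

```text
time: 16.85
ee_pos: [0.5359, 0.0446, 0.237]
tcp_rot: [179.4, -0.1, 82.9]
wrist_force: [3.3, -1.3, 22.9]
opening: 0.02
grasp_force: 71.3
```

Run:
```python
from h import *
o=bot.get_obs();p=inv(o['ee_pos']);print(p,o['wrist_force'],o['tcp_rot'],o['opening'],"angle",.7-np.arctan2(p[0]-10,p[2]-85))
```

```text
[-44.30382026  93.72621275 236.95008333] [ 3.29158813 -1.31200938 22.85077679] [ 1.79406975e+02 -1.13576452e-01  8.29054015e+01] 0.019960022022047625 angle 1.0432336547481587
```

Request:
play_rows --increments '[{"slide":[0,-4,-1],"angular":[0,0,0],"claw":-1},{"slide":[0,-4,1.5],"angular":[0,0,0],"claw":-1},{"slide":[0,-3,1],"angular":[0,0,0],"claw":-1},{"slide":[0,0,0],"angular":[0,0,0],"claw":-1},{"slide":[0,0,0],"angular":[0,0,0],"claw":-1}]'

```text
time: 17.35
ee_pos: [0.5276, 0.0457, 0.2346]
tcp_rot: [179.3, -0.1, 82.9]
wrist_force: [15.9, -1.1, 13.6]
opening: 0.0198
grasp_force: 68.9
```

Run:
```python
from h import *
o=bot.get_obs();p=inv(o['ee_pos']);print(p,o['wrist_force'],o['tcp_rot'],o['opening'],"angle",.7-np.arctan2(p[0]-10,p[2]-85))
```

```text
[-52.66188612  93.73944125 234.64076128] [15.85710567 -1.11561099 13.62032669] [ 1.79255069e+02 -1.04477492e-01  8.28756591e+01] 0.019762136601396706 angle 1.0965639151902025
```

The pull force is ~20 N along the arc against about 7 N of spring, so the lever is on its stop. One final look.

Run:
```python
from h import *
s=bot.camera("scene")[:,:,::-1];t=bot.camera("top")[:,:,::-1]
cv2.imwrite("pics/c4.png",np.hstack([cv2.resize(s[170:320,220:400],(480,400),interpolation=2),cv2.resize(t[140:260,275:395],(320,320),interpolation=2).copy() if 0 else cv2.resize(t[140:260,300:396],(320,400),interpolation=2)]))
o=bot.get_obs();print(o['time'],o['wrist_force'],o['qd'].round(2))
```

```text
17.45 [15.81201104 -1.34100068 14.78003842] [-0.03 -0.    0.07  0.02 -0.05 -0.02]
```

View pics/c4.png

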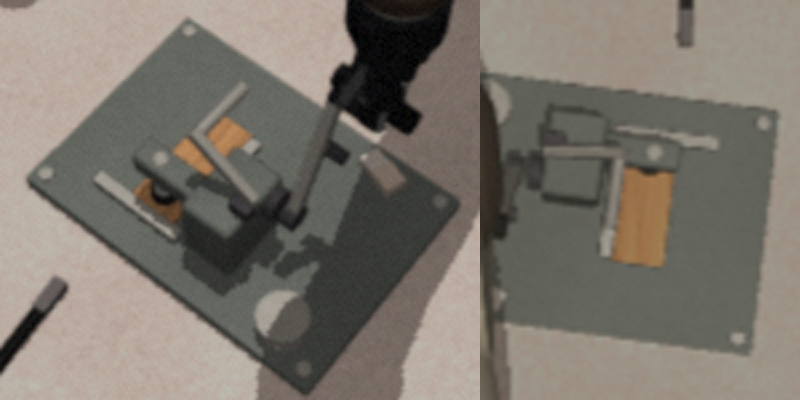

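The picture shows the plate snug in both stops under the lowered pad, the catch over to -y, and the lever pulled and held.

```bash
python3 -c "
from workcell import bot
print(bot.job_done())"
```

```text
the job is handed in; nothing more can be done
None
```

I handed the job in after about 17.5 s of the 72 s: the plate is home against both stops, the catch is flipped over to its stop, and the lever is held on its stop with the pad pressing the plate; no verdict came back.

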